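Tighten a casting pot's lid in cross order

TASK

Close the pressure casting pot: with the T-handle key from the cradle, tighten its four wing screws clockwise in cross order - red, yellow across from it, blue, green across from that - first each of them only half way (about 45 degrees), then in the same order each one tight, until its wing points at the pot's centre. Touch the pot only with the key, hang the key back in its cradle, and leave the other things where they stand.

Things in the scene. Friction and masses are not known exactly. Their poses are not given: they have to be found in the camera images.
- pot: The pressure casting pot, fixed to the table: blue, with a pale aluminium lid 212 mm in diameter whose top is 100 mm above the origin; origin under its centre on the table, z up. The four screws stand on the lid on a circle of radius 72 mm: red at the pot's +x, yellow across from it at -x, blue at +y, green across from it at -y.
- neck_top (a point): Top of the pot's fixed brass filler neck in the middle of the lid, 62 mm above the lid; 44 mm in diameter at its foot, 34 mm at its cap. It blocks the straight way between screws that face each other for a lowered key, which must go round or over it.
- cradle: The key's cradle, fixed to the table: grey, foot 116 x 84 mm, origin under its centre on the table, z up. Two uprights, 10 mm thick, 44 mm either side of the origin along x (78 mm free between them), each with a flat seat 125 mm up and two ears (tops 139 mm up) that leave a slot 28 mm wide, open upward. The crossbar lies in the slots along the cradle's x.
- key: T-handle key, loose, about 0.3 kg, at the start hanging in the cradle, shank down, its x along the cradle's x, its origin 134 mm above the cradle's and over its middle. Steel crossbar with red ends, 120 mm long (x), 18 mm thick (y), 18 mm high; origin in the crossbar's middle, z up. Shank 14 mm thick. Grip it from above across the crossbar's middle.
- key_foot (a point): Foot of the key, 110 mm below its origin: a square dark head 34 x 34 mm with four corner prongs 18 mm long that end here. Two crossing slots 12 mm wide between the prongs (along the key's x and y) fit over a wing in four positions, a quarter turn apart. On a 7 mm wing the key has about 0.14 rad of play either way before it turns it.
- screw_red (a joint): Turn of the red screw (at the pot's +x), rad, growing clockwise seen from above. 0: loose, wing square to the line to the pot's centre; 0.785: half way; 1.571: tight, wing pointing at the pot's centre; hard stop at 1.62. Starts between 0 and 0.2. Turning it takes about 0.12 N m; it stays where it is left.
- red_wing (a point): Centre of the top of the red screw's dark wing, 23.5 mm above the lid; x along the wing, z up; turns with it. Wing 44 mm long, 7 mm thick, rounded top, underside 6 mm above the lid, over a red disc 52 mm in diameter, 4 mm thick. With the key's prongs ending 9 mm above the lid (key origin 119 mm above the lid) the wing is well engaged and nothing bottoms.
- screw_yellow (a joint): Turn of the yellow screw (across from red, at the pot's -x), rad, growing clockwise seen from above. 0: loose, wing square to the line to the pot's centre; 0.785: half way; 1.571: tight, wing pointing at the pot's centre; hard stop at 1.62. Starts between 0 and 0.2. Turning it takes about 0.12 N m; it stays where it is left.
- yellow_wing (a point): Centre of the top of the yellow screw's dark wing, 23.5 mm above the lid; x along the wing, z up; turns with it. Wing 44 mm long, 7 mm thick, rounded top, underside 6 mm above the lid, over a yellow disc 52 mm in diameter, 4 mm thick. With the key's prongs ending 9 mm above the lid (key origin 119 mm above the lid) the wing is well engaged and nothing bottoms.
- screw_blue (a joint): Turn of the blue screw (at the pot's +y), rad, growing clockwise seen from above. 0: loose, wing square to the line to the pot's centre; 0.785: half way; 1.571: tight, wing pointing at the pot's centre; hard stop at 1.62. Starts between 0 and 0.2. Turning it takes about 0.12 N m; it stays where it is left.
- blue_wing (a point): Centre of the top of the blue screw's dark wing, 23.5 mm above the lid; x along the wing, z up; turns with it. Wing 44 mm long, 7 mm thick, rounded top, underside 6 mm above the lid, over a blue disc 52 mm in diameter, 4 mm thick. With the key's prongs ending 9 mm above the lid (key origin 119 mm above the lid) the wing is well engaged and nothing bottoms.
- screw_green (a joint): Turn of the green screw (across from blue, at the pot's -y), rad, growing clockwise seen from above. 0: loose, wing square to the line to the pot's centre; 0.785: half way; 1.571: tight, wing pointing at the pot's centre; hard stop at 1.62. Starts between 0 and 0.2. Turning it takes about 0.12 N m; it stays where it is left.
- green_wing (a point): Centre of the top of the green screw's dark wing, 23.5 mm above the lid; x along the wing, z up; turns with it. Wing 44 mm long, 7 mm thick, rounded top, underside 6 mm above the lid, over a green disc 52 mm in diameter, 4 mm thick. With the key's prongs ending 9 mm above the lid (key origin 119 mm above the lid) the wing is well engaged and nothing bottoms.
- slip_tub: Bystander, loose: the plastic tub with a pink lid (114 mm wide, 98 mm high); origin under its centre. It is not to be disturbed.
- fish_a: Bystander, loose: a white bisque fish with a looped tail (138 x 69 mm, 110 mm high); origin under its centre. It is not to be disturbed.
- fish_d: Bystander, loose: a white bisque fish with a curled tail (136 x 67 mm, 92 mm high); origin under its centre. It is not to be disturbed.
- fish_b: Bystander, loose: a white bisque fish with a fin on its back (104 x 63 mm, 77 mm high); origin under its centre. It is not to be disturbed.
- mould_block: Bystander, loose: a cream plaster mould half with a round cavity (98 x 51 mm, 95 mm high); origin under its centre. It is not to be disturbed.
- paint_jar_8: Bystander, loose: a paint jar with a blue cap (42 mm wide, 86 mm high); origin under its centre. It is not to be disturbed.
- paint_jar_10: Bystander, loose: a paint jar with a white cap (42 mm wide, 82 mm high); origin under its centre. It is not to be disturbed.
- paint_jar_7: Bystander, loose: a paint jar with a blue cap (42 mm wide, 82 mm high); origin under its centre. It is not to be disturbed.

How it is judged:
On the way, in this order (a step that is already met when the one before it is completed fails the run):
1. first pass: the red screw is turned about half way (value of joint screw_red between 0.5 and 1.07 rad), for 0.2 s.
2. first pass: the yellow screw is turned about half way (value of joint screw_yellow between 0.5 and 1.07 rad), for 0.2 s.
3. first pass: the blue screw is turned about half way (value of joint screw_blue between 0.5 and 1.07 rad), for 0.2 s.
4. first pass: the green screw is turned about half way (value of joint screw_green between 0.5 and 1.07 rad), for 0.2 s.
5. second pass: the red screw is turned tight (value of joint screw_red above 1.37 rad), for 0.2 s.
6. second pass: the yellow screw is turned tight (value of joint screw_yellow above 1.37 rad), for 0.2 s.
7. second pass: the blue screw is turned tight (value of joint screw_blue above 1.37 rad), for 0.2 s.
8. second pass: the green screw is turned tight (value of joint screw_green above 1.37 rad), for 0.2 s.
At the end, for the whole second after the job is handed in: All four screws stand at 1.37 rad or more (wing within about 11 degrees of pointing at the centre); the key hangs in its cradle, released and at rest, upright within 0.12 rad, its origin within 20 mm of the middle along the bar, 8 mm across, and 6 mm of its seated height (value of joint each of screw_red, screw_yellow, screw_blue, screw_green above 1.37 rad and x of key in the frame of cradle between -0.02 and 0.02 m and y of key in the frame of cradle between -0.008 and 0.008 m and z of key in the frame of cradle between 0.128 and 0.14 m and angle between key's own z axis and vertical below 0.12 rad and linear speed of key below 0.02 m/s); the robot touches nothing.
It fails at once if a screw is turned beyond half way before all four have had their first pass (value of joint any of screw_red, screw_yellow, screw_blue, screw_green above 1.12 rad and value of joint any of screw_red, screw_yellow, screw_blue, screw_green below 0.5 rad).
It fails at once if the gripper or arm touches the pot or its screws itself (contact force between any of the fingers, the arm and pot above 2 N).
It fails at once if a bystander is moved by more than 25 mm (distance of any of slip_tub, fish_a, fish_d, fish_b, mould_block, paint_jar_8, paint_jar_10, paint_jar_7 from where it was at the start of the episode above 0.025 m).
It also fails if it takes over 72 s, if anything falls off the work surface, if the arm or the gripper's body presses on something with over 40 N, if the wrist force passes 120 N, or if a joint passes its speed limit or range.

ROBOT

A 6-joint arm with a two-finger parallel gripper is mounted at the origin on a cart in front of the work surface, level with it; the furniture and walls round the work are solid. World frame = base frame: x ahead of the robot, y to its left, z up, the work surface at z = 0. Lengths are in m, angles in rad, forces in N, time in s.
With the tool pointing down it reaches from about 0.275 to 0.75 m from the base axis. Payload 10.2 kg.
Tool frame: the origin (TCP) lies between the finger pads; the fingertips stand arm.finger_overhang ahead of it and the grasp point (between the pads) lies 3 mm ahead of it (arm.finger_overhang is the distance from the TCP to the fingertips, in m); z points along the fingers, y is the line along which they close (so a half turn about z gives the same grasp; the last joint's range is limited). The gripper opens to 88 mm and grips with 3 to 60 N. Pads are 18 mm wide; open, the fingers measure 123 mm over their backs; the gripper's body (75 mm by 187 mm) begins 45 mm behind the grasp point.
Start: joints at [1.003, 0.313, 1.498, -0, 1.331, -0.223], TCP at [0.177, 0.494, 0.261] pointing down, gripper open.
Joint ranges: [-2.94, 2.94], [-0.97, 2.17], [0.19, 2.56], [-1.23, 4.37], [0.02, 3.11], [-2.88, 2.88]. Speed limits (rad/s): [2.39, 2.39, 3.01, 3.14, 3.14, 3.14].

INTERFACE

Orientations are given as a unit quaternion [x, y, z, w].
In Python, from station import arm, optics gives the robot as it stands.
- The arm moves only by the tool move_arm, never from a script. Its argument "increments" is a list of rows, each a list of 7 numbers: the shift along the world's x, y, z in mm, then the turn, a rotation vector about the world's x, y, z in rad, then the finger opening in mm, from 0 to 88.1. In form: [[x, y, z, ax, ay, az, jaw], ...]. A call has 1 to 10 rows; each row shifts and turns the commanded pose from where the row before left it; what a row does not reach is not made up. A row lasts 1/8 s, in which the tool goes at most 62.5 mm and 10.7 degrees, less where a joint would pass 70% of its speed; a pose out of reach is approached as far as the arm can. A call with a gripper value outside its range is refused whole. The fingers move at their own pace and stop on an object; "force" is the grip in N (left out, the last holds). Time passes only in rows, so rows that do not move let the fingers close. It gives the time, the measured TCP pose, the force, the opening and the grip force at its end, in the units of the state.
- arm.get_obs(): the state, without advancing time (a new reading comes with each control period).
- optics.read_camera(name): name is "scene" or "top" or "wrist"; returns the picture (384x512x3 uint8, red, green, blue); there is no depth.
- optics.camera_info(name): a dict with "intrinsics" (3x3 intrinsics, pixels), "R" (3x3) and "t" (3): a world point X has camera coordinates R X + t; the wrist camera has in their place "mount" (4x4, takes a point from camera to tool coordinates, whose origin is the TCP and whose axes are the flange's). Camera axes: x right, y down, z forward; pixel columns grow to the right and rows downward; lengths in m; the calibration is good to about 2 mm. A picture is of the moment at which its call begins: read the wrist's pose just before it. camera_info takes no time and is no camera call.
- arm.finish_job(): hands the job in; it is judged then, once.
The state is a dict: "clock": time; "joints": joint angles; "joint_vel": joint speeds; "tau": joint torques, N m; "eef_pos": TCP position; "tcp_rot": TCP orientation; "force": force on the tool from outside, world axes, zero at the start; "wrist_torque": the same for the moment, N m; "gripper_width": finger opening in m; "finger_force": force on a finger pad.
Only numpy, scipy, OpenCV 4.12 (cv2) and the standard library are available. Lean on these libraries where they do the work, as an engineer would, in place of code of your own. Each camera call takes 0.05 s, during which the arm holds its last target. There are 200 camera calls.

## Working session

There is one attempt and no reset: what is moved stays moved. The work goes in short steps, Python scripts to look and compute and a tool call to move; the robot and the scene stay as the last step left them, time stands still between calls to the robot, and variables do not carry over. Pictures are saved under pics/ and viewed, at most 10 in all, crops included, and the job is handed in when it is done.

Besides the shell and the picture viewer there is one more tool, called as a command line: name --pt "numbers of a row" for each row, then --argument value for the rest. move_arm: Moves the arm, as the interface text tells. Its arguments: {"type":"object","properties":{"increments":{"type":"array"},"force":{"type":"number"}},"required":["increments"]}

```bash
mkdir -p pics; ls; python3 - <<'E'
from station import arm, optics
import cv2, numpy as np
o=arm.get_obs(); print(o, arm.finger_overhang)
for n in ["top","scene","wrist"]:
    im=optics.read_camera(n); cv2.imwrite(f"pics/{n}0.png",im[...,::-1]); print(n,optics.camera_info(n))
a=cv2.imread("pics/top0.png");b=cv2.imread("pics/scene0.png")
E
```

```text
pics
{'clock': 0.0, 'joints': array([ 1.00257905e+00,  3.13439030e-01,  1.49844187e+00, -7.08359506e-06,
        1.33097205e+00, -2.23417151e-01]), 'joint_vel': array([-9.85784047e-04,  1.18013015e-03, -4.67548028e-04,  2.29392170e-03,
       -2.45673747e-04, -1.68968840e-05]), 'tau': array([ 1.01021851e-03, -4.02200425e+01, -2.52271271e+01,  6.95700618e-02,
        3.52563208e-02, -8.89602461e-05]), 'eef_pos': array([0.17735655, 0.49390542, 0.26016486]), 'tcp_rot': array([ 1.71546461e-01,  9.85175829e-01, -5.82754170e-04, -2.39788158e-04]), 'force': array([ 0.06279557, -0.11150346, -0.99974316]), 'wrist_torque': array([-0.02143243,  0.02484465,  0.08106648]), 'finger_force': 0.0, 'gripper_width': 0.08824318431596201} 0.022
top {'intrinsics': array([[438.68305046,   0.        , 256.10054882],
       [  0.        , 438.68305046, 190.1799887 ],
       [  0.        ,   0.        ,   1.        ]]), 'R': array([[ 0.00258178, -0.9999457 ,  0.01009631],
       [-0.98580548, -0.00423991, -0.16783793],
       [ 0.16787163, -0.00951967, -0.9857629 ]]), 't': array([0.04695447, 0.58873058, 1.324
[... 215 characters left out ...]
0745942, -0.00678118],
       [-0.5363639 , -0.38553188, -0.75078555],
       [ 0.6036145 ,  0.44651367, -0.66051123]]), 't': array([-0.31188137,  0.40196248,  0.94233037])}
wrist {'intrinsics': array([[311.50288121,   0.        , 251.92642688],
       [  0.        , 311.50288121, 195.5089701 ],
       [  0.        ,   0.        ,   1.        ]]), 'mount': array([[-5.01783273e-04, -9.59351055e-01, -2.82214992e-01,
         7.18955026e-02],
       [ 9.99999756e-01, -3.44264842e-04, -6.07736356e-04,
        -6.11187112e-04],
       [ 4.85875815e-04, -2.82215228e-01,  9.59350994e-01,
        -1.23236122e-01],
       [ 0.00000000e+00,  0.00000000e+00,  0.00000000e+00,
         1.00000000e+00]])}
```

View pics/top0.png

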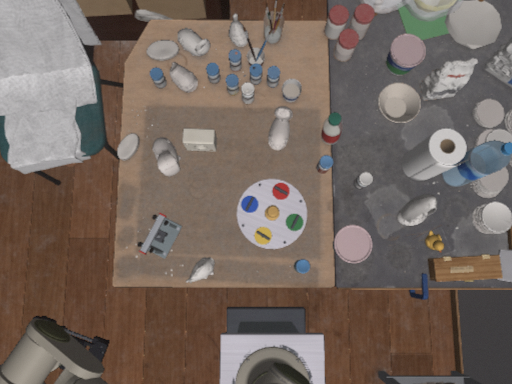

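View pics/scene0.png

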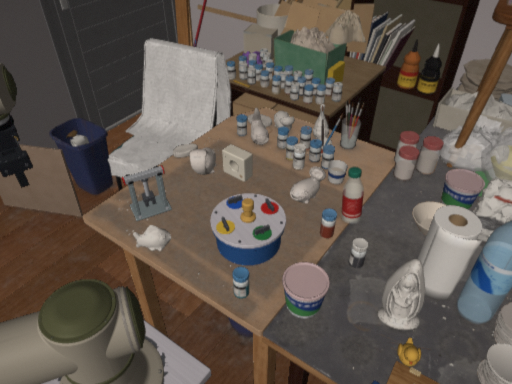

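The top view shows the pot at about (272,214), with red at (281,191), yellow (263,235), blue (250,204) and green (294,222). The cradle and key are at about (160,235). The scene view agrees. Next I measure with colour masks.

```bash
cat > h.py <<'E'
from station import arm, optics
import cv2, numpy as np
from scipy.spatial.transform import Rotation as Rn
def cam(n):
    i=optics.camera_info(n); K=i["intrinsics"]
    if n!="wrist": return K,i["R"],i["t"]
    o=arm.get_obs(); T=np.eye(4);T[:3,:3]=Rn.from_quat(o["tcp_rot"]).as_matrix();T[:3,3]=o["eef_pos"]
    C=np.linalg.inv(T@i["mount"]); return K,C[:3,:3],C[:3,3]
def ray(c,u,v,z):
    K,R,t=c; d=R.T@np.linalg.inv(K)@[u,v,1]; o=-R.T@t
    return o+d*(z-o[2])/d[2]
def proj(c,X):
    K,R,t=c; p=K@(R@np.array(X)+t); return p[:2]/p[2]
def shot(n,f):
    c=cam(n); im=optics.read_camera(n)[...,::-1].copy(); cv2.imwrite(f"pics/{f}.png",im); return c,im
RNG=dict(red=[(0,8),(172,180)],yellow=[(18,33)],blue=[(105,128)],green=[(50,90)])
def blobs(im,col,box,s=110,v=50):
    h=cv2.cvtColor(im,cv2.COLOR_BGR2HSV); m=np.zeros(im.shape[:2],np.uint8)
    for a,b in RNG[col]: m|=cv2.inRange(h,(a,s,v),(b,255,255))
    k=np.zeros_like(m);x0,y0,x1,y1=box;k[y0:y1,x0:x1]=1;m*=k
    cs,_=cv2.findContours(m,cv2.RETR_EXTERNAL,cv2.CHAIN_APPROX_NONE)
    return sorted(cs,key=cv2.contourArea,reverse=True),m
E
python3 - <<'E'
from h import *
c=cam("top"); im=cv2.imread("pics/top0.png")
P={}
for col in RNG:
    cs,m=blobs(im,col,(235,178,310,250)); h=cv2.convexHull(cs[0]) if len(cs)==1 else cv2.convexHull(np.vstack([q for q in cs if cv2.contourArea(q)>8]))
    (x,y),ax,an=cv2.minAreaRect(h); M=cv2.moments(h); u,v=M["m10"]/M["m00"],M["m01"]/M["m00"]
    P[col]=ray(c,u,v,.104); print(col,(u,v),ax,P[col].round(4))
d=P["red"]-P["yellow"]; e=P["blue"]-P["green"]
print("ctr",(P["red"]+P["yellow"])/2,(P["blue"]+P["green"])/2,np.linalg.norm(d),np.linalg.norm(e),np.arctan2(d[1],d[0]),np.arctan2(-e[0],e[1]))
cs,m=blobs(im,"red",(130,205,185,260),90)
for q in cs[:4]:
    M=cv2.moments(q)
    if M["m00"]>0: print(M["m00"],M["m10"]/M["m00"],M["m01"]/M["m00"],ray(c,M["m10"]/M["m00"],M["m01"]/M["m00"],.143))
A=cv2.resize(im[175:255,125:315],None,fx=4.2,fy=4.2,interpolation=cv2.INTER_CUBIC); cv2.imwrite("pics/c1.png",A)
E
```

```text
red (280.4703801945181, 190.61184792219274) (15.0, 15.0) [ 0.5783 -0.0238  0.104 ]
yellow (266.4411962365591, 225.41767473118279) (15.495159149169922, 39.528465270996094) [0.4734 0.0186 0.104 ]
blue (249.3289241622575, 203.66754850088182) (15.0, 15.0) [0.5383 0.0696 0.104 ]
green (293.9140786749482, 221.8405797101449) (14.758047103881836, 13.416406631469727) [ 0.4843 -0.0631  0.104 ]
ctr [ 0.52585005 -0.00260786  0.104     ] [0.51131843 0.00326279 0.104     ] 0.1130959936045755 0.14330612470367265 -0.38369719457409923 -0.3861042788968895
6.0 142.0 252.25 [0.3924794  0.37340272 0.143     ]
6.0 162.5 214.5 [0.50039246 0.31944667 0.143     ]
```

View pics/c1.png

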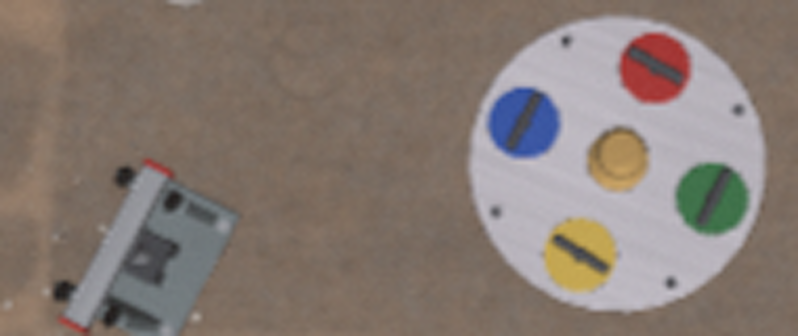

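The crop shows all four wings roughly at their loose angles, and the key bar hanging at about 25 degrees. Next is a close wrist view over the pot.

move_arm --pt "33 -49 9 0 0 0 88" --pt "33 -49 9 0 0 0 88" --pt "33 -49 9 0 0 0 88" --pt "33 -49 9 0 0 0 88" --pt "33 -49 9 0 0 0 88" --pt "33 -49 9 0 0 0 88" --pt "33 -49 9 0 0 0 88" --pt "33 -49 9 0 0 0 88" --pt "33 -49 9 0 0 0 88" --pt "33 -49 9 0 0 0 88"

```text
clock: 1.4
eef_pos: [0.5082, 0.0023, 0.3509]
tcp_rot: [0.172, 0.985, 0.0, -0.0]
force: [1.3, 1.6, -0.2]
gripper_width: 0.0882
finger_force: 0.0
```

move_arm --pt "0 0 0 0 0 0 88" --pt "0 0 0 0 0 0 88" --pt "0 0 0 0 0 0 88"

```text
clock: 1.78
eef_pos: [0.507, 0.0052, 0.3508]
tcp_rot: [0.171, 0.985, 0.0, -0.0]
force: [-0.5, -0.1, -0.1]
gripper_width: 0.0873
finger_force: 0.0
```

```bash
cat > pot.py <<'E'
from h import *
import sys
f=sys.argv[1]; c,im=shot("wrist",f)
C0=np.array([.511,.003]); yaw=-.385; K=c[0]
dark=cv2.inRange(cv2.cvtColor(im,cv2.COLOR_BGR2HSV),(0,0,0),(180,255,100))
P={}
for i,col in enumerate(["red","blue","yellow","green"]):
    a=yaw+i*np.pi/2; g=np.r_[C0+.072*np.array([np.cos(a),np.sin(a)]),.104]
    u,v=proj(c,g); r=int(.036*K[0,0]/(c[1]@g+c[2])[2])
    box=[max(0,int(u)-r),max(0,int(v)-r),int(u)+r,int(v)+r]
    cs,m=blobs(im,col,box)
    if not cs: print(col,"none"); continue
    h=cv2.convexHull(np.vstack([q for q in cs if cv2.contourArea(q)>8])); (ex,ey),ea,_=cv2.fitEllipse(h)
    p=ray(c,ex,ey,.104); P[col]=p
    k=np.zeros_like(m); cv2.fillConvexPoly(k,h,1)
    # wing: top points on plane z=.1235, PCA over dark pixels near disc
    k=cv2.dilate(k,np.ones((3,3),np.uint8)); ys,xs=np.nonzero((dark>0)&(k>0))
    W=np.array([ray(c,x,y,.12)[:2] for x,y in zip(xs,ys)])
    ww,V=np.linalg.eigh(np.cov(W.T)); d=V[:,1]; ang=np.arctan2(d[1],d[0])
    rel=(yaw+i*np.pi/2+np.pi/2-ang+np.pi/2)%np.pi-np.pi/2
    print(col,(round(ex),round(ey)),np.round(ea,1),p.round(4),"wing",W.mean(0).round(4),len(W),"len",np.sqrt(12*ww[::-1]).round(4),"ang",round(ang,3),"turn(yaw0)",round(rel,3))
if len(P)==4:
    d=P["red"]-P["yellow"];e=P["blue"]-P["green"]
    print("ctr",sum(P.values())/4,np.linalg.norm(d),np.linalg.norm(e),"yaw",np.arctan2(d[1],d[0]),np.arctan2(-e[0],e[1]))
o=arm.get_obs(); print(o["clock"],o["eef_pos"].round(4),o["tcp_rot"].round(4))
E
python3 pot.py w1
```

```text
red (250, 225) [36.6 38.3] [ 0.5775 -0.024   0.104 ] wing [ 0.5764 -0.0231] 334 len [0.0416 0.0128] ang 1.048 turn(yaw0) 0.138
blue (311, 172) [39.1 41.1] [0.538  0.0692 0.104 ] wing [0.5366 0.0685] 316 len [0.0423 0.0102] ang 2.667 turn(yaw0) 0.09
yellow (254, 109) [43.2 44.9] [0.4449 0.0296 0.104 ] wing [0.4455 0.0295] 226 len [0.0404 0.0064] ang 1.015 turn(yaw0) 0.171
green (193, 168) [38.3 40.2] [ 0.4845 -0.0635  0.104 ] wing [ 0.4832 -0.0594] 1201 len [0.0401 0.0389] ang 2.231 turn(yaw0) 0.526
ctr [0.51122944 0.00282115 0.104     ] 0.14310038016578036 0.14303391575201915 yaw -0.3838494928313288 -0.38332603279554067
1.825 [0.507  0.0051 0.3509] [1.708e-01 9.853e-01 0.000e+00 1.000e-04]
```

View pics/w1.png

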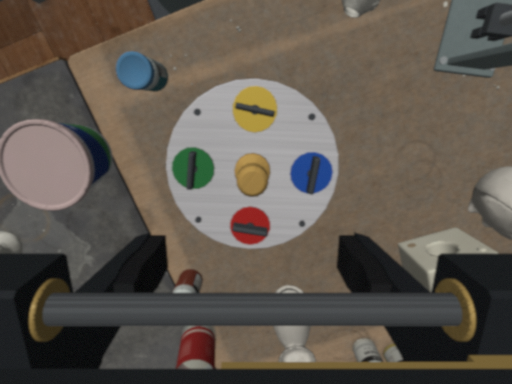

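The wrist view shows all four discs: yellow (254,109), green (193,168), blue (311,172) and red (250,225). The cradle is at the upper right. The pot centre is (0.511, 0.003) and its yaw is -0.384. Next I look at the key.

move_arm --pt "-9 49 -5 0 0 -0.015 88" --pt "-9 49 -5 0 0 -0.015 88" --pt "-9 49 -5 0 0 -0.015 88" --pt "-9 49 -5 0 0 -0.015 88" --pt "-9 49 -5 0 0 -0.015 88" --pt "-9 49 -5 0 0 -0.015 88" --pt "-8 47 -5 0 0 -0.02 88" --pt "0 0 0 0 0 0 88" --pt "0 0 0 0 0 0 88"

```text
clock: 2.95
eef_pos: [0.4451, 0.3451, 0.3159]
tcp_rot: [0.225, 0.974, -0.0, 0.0]
force: [0.3, -1.2, 0.6]
gripper_width: 0.0881
finger_force: 0.0
```

```bash
python3 - <<'E'
from h import *
c,im=shot("wrist","w2")
cs,m=blobs(im,"red",(0,0,512,384),100)
for q in cs[:5]:
    M=cv2.moments(q)
    if M["m00"]>10: u,v=M["m10"]/M["m00"],M["m01"]/M["m00"]; print(M["m00"],round(u),round(v),cv2.boundingRect(q),ray(c,u,v,.143))
o=arm.get_obs(); print(o["clock"],o["eef_pos"].round(4),o["tcp_rot"].round(4))
im=cv2.imread("pics/w1.png")[145:192,170:216]; h=cv2.cvtColor(im,cv2.COLOR_BGR2HSV)
m=cv2.inRange(h,(0,0,0),(180,80,110)); k=np.zeros_like(m); cv2.circle(k,(23,23),18,1,-1); m*=k
ys,xs=np.nonzero(m); W=np.c_[xs,ys]; w,V=np.linalg.eigh(np.cov(W.T)); print("green px",len(W),np.sqrt(12*w),V[:,1],W.mean(0))
E
```

```text
77.5 257 119 (247, 117, 21, 5) [0.39439497 0.37418006 0.143     ]
61.0 256 239 (246, 237, 21, 5) [0.50275081 0.32060669 0.143     ]
3.0 [0.4454 0.3446 0.316 ] [2.255e-01 9.743e-01 0.000e+00 2.000e-04]
green px 222 [ 6.82086286 32.70420996] [-0.08091024  0.99672139] [20.83783784 23.43243243]
```

View pics/w2.png

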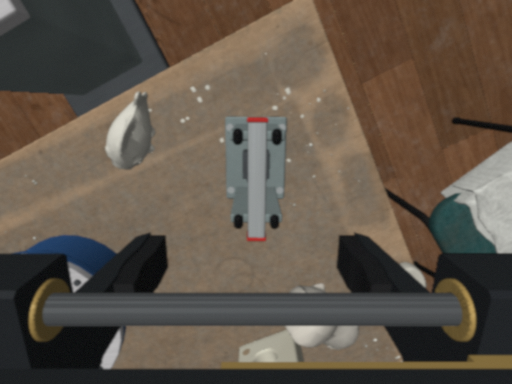

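The key bar is centred at about (257,179) px. That puts it at (0.4486, 0.3474) with an angle of -0.459. I grasp it now.

move_arm --pt "3 3 -45 0 0 -0.004 88" --pt "0 0 -45 0 0 0 88" --pt "0 0 -45 0 0 0 88" --pt "0 0 -30 0 0 0 88" --pt "0 0 -14 0 0 0 88" --pt "0 0 0 0 0 0 88"

```text
clock: 3.75
eef_pos: [0.4487, 0.3476, 0.1369]
tcp_rot: [0.228, 0.974, -0.0, -0.0]
force: [-0.1, 0.9, 1.1]
gripper_width: 0.0878
finger_force: 0.0
```

move_arm --pt "0 0 0 0 0 0 0" --pt "0 0 0 0 0 0 0" --pt "0 0 0 0 0 0 0" --pt "0 0 0 0 0 0 0" --pt "0 0 0 0 0 0 0" --pt "0 0 0 0 0 0 0" --force 55

```text
clock: 4.5
eef_pos: [0.4484, 0.3481, 0.1367]
tcp_rot: [0.227, 0.974, -0.0, -0.0]
force: [-0.0, -0.1, 0.3]
gripper_width: 0.0305
finger_force: 0.0
```

move_arm --pt "0 0 0 0 0 0 0" --pt "0 0 0 0 0 0 0" --pt "0 0 0 0 0 0 0" --pt "0 0 10 0 0 0 0" --pt "0 0 30 0 0 0 0" --pt "0 0 45 0 0 0 0" --pt "0 0 45 0 0 0 0" --pt "0 0 20 0 0 0 0"

```text
clock: 5.5
eef_pos: [0.4486, 0.3482, 0.2898]
tcp_rot: [0.227, 0.974, 0.001, 0.001]
force: [-0.1, -0.7, -2.6]
gripper_width: 0.0172
finger_force: 55.0
```

move_arm --pt "16 -46 0 0 0 -0.01 0" --pt "16 -46 0 0 0 -0.01 0" --pt "16 -46 0 0 0 -0.01 0" --pt "16 -47 0 0 0 -0.01 0" --pt "16 -47 0 0 0 -0.01 0" --pt "16 -47 0 0 0 -0.015 0" --pt "16 -47 0 0 0 0 0" --pt "17 -46 0 0 0 0 0" --pt "0 0 0 0 0 0 0" --pt "0 0 0 0 0 0 0"

```text
clock: 6.75
eef_pos: [0.5772, -0.0235, 0.2868]
tcp_rot: [0.259, 0.966, 0.0, -0.0]
force: [0.5, -0.3, -3.5]
gripper_width: 0.0172
finger_force: 55.0
```

```bash
python3 - <<'E'
from h import *
c,im=shot("wrist","w3"); c2,i2=shot("scene","s3")
o=arm.get_obs(); print(o["clock"],o["eef_pos"].round(4),o["tcp_rot"].round(4))
A=cv2.resize(i2[130:290,180:340],None,fx=2.4,fy=2.4); cv2.imwrite("pics/c3.png",np.hstack([im[:,50:450],A]))
E
```

```text
6.85 [ 0.5772 -0.0229  0.287 ] [ 2.583e-01  9.661e-01  1.000e-04 -0.000e+00]
```

View pics/c3.png

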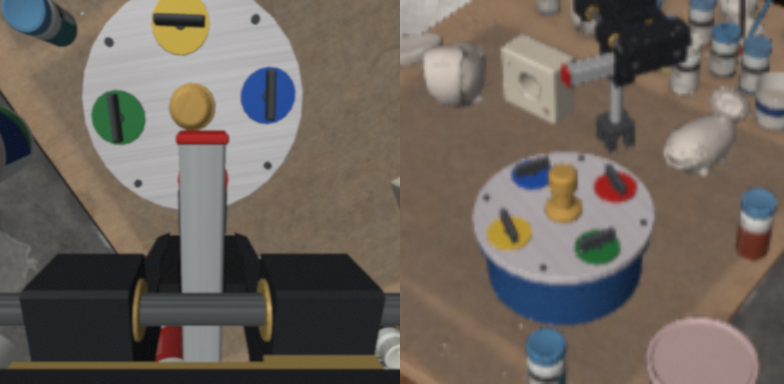

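The key hangs straight above red, and the free screws agree with the earlier angles. I lower the key onto red.

move_arm --pt "1 -1 -20 0 0 0 0" --pt "0 0 -20 0 0 0 0" --pt "0 0 -10 0 0 0 0" --pt "0 0 -10 0 0 0 0" --pt "0 0 -5 0 0 0 0" --pt "0 0 0 0 0 0 0"

```text
clock: 7.6
eef_pos: [0.5785, -0.0248, 0.2217]
tcp_rot: [0.259, 0.966, -0.0, -0.0]
force: [0.7, 0.1, -4.1]
gripper_width: 0.0173
finger_force: 55.0
```

move_arm --pt "0 0 0 0 0 -0.15 0" --pt "0 0 0 0 0 -0.16 0" --pt "0 0 0 0 0 -0.16 0" --pt "0 0 0 0 0 -0.16 0" --pt "0 0 0 0 0 -0.16 0" --pt "0 0 0 0 0 0 0" --pt "0 0 0 0 0 0 0"

```text
clock: 8.48
eef_pos: [0.5785, -0.0248, 0.222]
tcp_rot: [0.609, 0.793, 0.0, 0.0]
force: [-1.1, 0.8, -2.6]
gripper_width: 0.0173
finger_force: 55.0
```

```bash
python3 -c "
from h import *
o=arm.get_obs();r=Rn.from_quat(o['tcp_rot']).as_matrix()[:,0];print(np.arctan2(-r[1],-r[0]),o['wrist_torque'],o['force'],o['joints'])"
```

```text
-1.3107221732605936 [0.1433853  0.26509623 0.03756747] [-1.11279794  0.79625477 -2.57530704] [-2.45166504e-01  4.61771526e-01  1.38643360e+00  1.66686766e-04
  1.29304203e+00 -5.05286340e-01]
```

move_arm --pt "0 0 0 0 0 0.14 0" --pt "0 0 20 0 0 0 0" --pt "0 0 45 0 0 0 0" --pt "-33 13 0 0 0 0.15 0" --pt "-33 14 0 0 0 0.16 0" --pt "-34 14 0 0 0 0.16 0" --pt "-34 14 0 0 0 0.15 0" --pt "0 0 0 0 0 0 0" --pt "0 0 0 0 0 0 0"

```text
clock: 9.6
eef_pos: [0.445, 0.0299, 0.2871]
tcp_rot: [0.273, 0.962, 0.0, 0.001]
force: [-0.5, -0.8, -3.0]
gripper_width: 0.0171
finger_force: 55.0
```

```bash
cat > st.py <<'E'
from h import *
o=arm.get_obs();r=Rn.from_quat(o['tcp_rot']).as_matrix()[:,0]
print(o['clock'],o['eef_pos'].round(4),'theta',-.3836-np.arctan2(-r[1],-r[0]))
E
sed -i 's/f=sys.argv\[1\]; c,im=shot("wrist",f)/f=sys.argv[1]; c,im=shot(sys.argv[2] if len(sys.argv)>2 else "wrist",f)/' pot.py
python3 st.py; python3 pot.py t4 scene; python3 pot.py t5 top; python3 -c "
import cv2,numpy as np
a=cv2.imread('pics/t4.png')[170:270,190:310];b=cv2.imread('pics/t5.png')[165:265,215:335]
cv2.imwrite('pics/c4.png',cv2.resize(np.hstack([a,b]),None,fx=3.3,fy=3.3,interpolation=2))"
```

```text
9.6 [0.445  0.0299 0.2871] theta 0.17010413925027074
red (269, 208) [12.2 17.3] [ 0.5757 -0.0253  0.104 ] wing [ 0.5677 -0.0304] 36 len [0.0408 0.0103] ang -2.702 turn(yaw0) 0.746
blue (237, 204) [ 6.7 13.4] [0.5324 0.0587 0.104 ] wing [0.521  0.0561] 34 len [0.0494 0.0215] ang -3.07 turn(yaw0) -0.457
yellow (225, 227) [13.3 18.3] [0.4424 0.0283 0.104 ] wing [0.4378 0.0229] 43 len [0.044  0.0097] ang 0.974 turn(yaw0) 0.211
green (262, 233) [10.9 17.3] [ 0.4803 -0.0674  0.104 ] wing [ 0.4681 -0.0775] 143 len [0.0416 0.0321] ang 2.34 turn(yaw0) 0.416
ctr [ 0.50770873 -0.00143472  0.104     ] 0.14376712426383742 0.13651900344450002 yaw -0.3822469803428188 -0.39177328203383344
9.65 [0.4452 0.0298 0.2869] [ 2.735e-01  9.619e-01 -0.000e+00  5.000e-04]
red (280, 191) [15.9 16.1] [ 0.5778 -0.0235  0.104 ] wing [ 0.5778 -0.023 ] 29 len [0.04   0.0066] ang -2.765 turn(yaw0) 0.809
blue noneTraceback (most recent call last):
  File "pot.py", line 13, in <module>
    h=cv2.convexHull(np.vstack([q for q in cs if cv2.contourArea(q)>8])); (ex,ey),ea,_=cv2.fitEllipse(h)
                     ~~~~~~~~~^^^^^^^^^^^^^^^^^^^^^^^^^^^^^^^^^^^^^^^^^
    return _nx.concatenate(arrs, 0, dtype=dtype, casting=casting)
           ~~~~~~~~~~~~~~~^^^^^^^^^^^^^^^^^^^^^^^^^^^^^^^^^^^^^^^
ValueError: need at least one array to concatenate
```

View pics/c4.png

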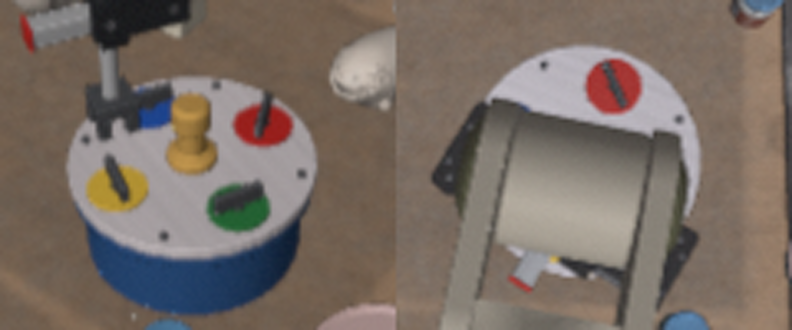

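The scene and top crops show red turned to about 0.78 rad. The key is above yellow at theta 0.17. I lower it there.

move_arm --pt "0 0 -20 0 0 0 0" --pt "0 0 -20 0 0 0 0" --pt "0 0 -10 0 0 0 0" --pt "0 0 -10 0 0 0 0" --pt "0 0 -5 0 0 0 0" --pt "0 0 0 0 0 0 0"

```text
clock: 10.45
eef_pos: [0.4445, 0.0301, 0.2217]
tcp_rot: [0.273, 0.962, -0.0, -0.0]
force: [0.7, -0.5, -2.3]
gripper_width: 0.017
finger_force: 55.0
```

move_arm --pt "0 0 0 0 0 -0.15 0" --pt "0 0 0 0 0 -0.15 0" --pt "0 0 0 0 0 -0.15 0" --pt "0 0 0 0 0 -0.15 0" --pt "0 0 0 0 0 -0.157 0" --pt "0 0 0 0 0 0 0" --pt "0 0 0 0 0 0 0"

```text
clock: 11.32
eef_pos: [0.4446, 0.0301, 0.222]
tcp_rot: [0.608, 0.794, 0.0, 0.0]
force: [-0.2, -0.4, -3.2]
gripper_width: 0.0172
finger_force: 55.0
```

move_arm --pt "0 0 0 0 0 0.14 0" --pt "0 0 20 0 0 0 0" --pt "0 0 45 0 0 0 0" --pt "23 10 0 0 0 0.17 0" --pt "23 10 0 0 0 0.17 0" --pt "24 10 0 0 0 0.17 0" --pt "24 10 0 0 0 0.167 0" --pt "0 0 0 0 0 0 0" --pt "0 0 0 0 0 0 0"

```text
clock: 12.45
eef_pos: [0.538, 0.0699, 0.2867]
tcp_rot: [0.245, 0.97, -0.0, -0.0]
force: [-0.1, -0.2, -2.9]
gripper_width: 0.0173
finger_force: 55.0
```

```bash
python3 st.py; python3 pot.py t6 scene; python3 pot.py t7
```

```text
12.45 [0.538  0.0699 0.2867] theta 0.11134425709930013
red (269, 208) [12.2 17.3] [ 0.5757 -0.0253  0.104 ] wing [ 0.5677 -0.0304] 36 len [0.0408 0.0103] ang -2.702 turn(yaw0) 0.746
blue (234, 203) [10.9 14.9] [0.5334 0.0684 0.104 ] wing [0.5256 0.0639] 45 len [0.0376 0.0148] ang 2.527 turn(yaw0) 0.23
yellow (225, 227) [13.2 18.4] [0.4424 0.0283 0.104 ] wing [0.4359 0.0233] 39 len [0.0405 0.0098] ang -2.71 turn(yaw0) 0.754
green (262, 233) [11.1 17.2] [ 0.4802 -0.0669  0.104 ] wing [ 0.4678 -0.078 ] 136 len [0.0413 0.0307] ang 2.386 turn(yaw0) 0.371
ctr [0.50793973 0.00110689 0.104     ] 0.14368821419551187 0.14537625271598056 yaw -0.38246001936826174 -0.37425351127638196
12.5 [0.5379 0.0699 0.2868] [ 2.450e-01  9.695e-01 -1.000e-04 -1.000e-04]
red (189, 242) [24.7 40.6] [ 0.5674 -0.0232  0.104 ] wing [ 0.5672 -0.021 ] 319 len [0.0389 0.0154] ang 1.315 turn(yaw0) -0.129Traceback (most recent call last):
  File "pot.py", line 13, in <module>
    h=cv2.convexHull(np.vstack([q for q in cs if cv2.contourArea(q)>8])); (ex,ey),ea,_=cv2.fitEllipse(h)
                                                                                       ~~~~~~~~~~~~~~^^^
cv2.error: OpenCV(4.12.0) /io/opencv/modules/imgproc/src/shapedescr.cpp:361: error: (-201:Incorrect size of input array) There should be at least 5 points to fit the ellipse in function 'fitEllipseNoDirect'
```

Red and yellow are both at half way. Next is blue.

move_arm --pt "0 0 -20 0 0 0 0" --pt "0 0 -20 0 0 0 0" --pt "0 0 -10 0 0 0 0" --pt "0 0 -10 0 0 0 0" --pt "0 0 -5 0 0 0 0" --pt "0 0 0 0 0 0 0"

```text
clock: 13.3
eef_pos: [0.5385, 0.0701, 0.2218]
tcp_rot: [0.244, 0.97, -0.0, -0.0]
force: [0.0, -0.8, -3.7]
gripper_width: 0.017
finger_force: 55.0
```

move_arm --pt "0 0 0 0 0 -0.16 0" --pt "0 0 0 0 0 -0.16 0" --pt "0 0 0 0 0 -0.165 0" --pt "0 0 0 0 0 -0.165 0" --pt "0 0 0 0 0 -0.165 0" --pt "0 0 0 0 0 0 0" --pt "0 0 0 0 0 0 0"

```text
clock: 14.18
eef_pos: [0.5386, 0.0701, 0.222]
tcp_rot: [0.607, 0.794, 0.0, 0.0]
force: [0.9, 0.5, -2.4]
gripper_width: 0.0175
finger_force: 55.0
```

move_arm --pt "0 0 0 0 0 0.14 0" --pt "0 0 20 0 0 0 0" --pt "0 0 45 0 0 0 0" --pt "-10 -26 0 0 0 0.15 0" --pt "-11 -27 0 0 0 0.15 0" --pt "-11 -27 0 0 0 0.15 0" --pt "-11 -27 0 0 0 0.15 0" --pt "-11 -27 0 0 0 0.147 0" --pt "0 0 0 0 0 0 0" --pt "0 0 0 0 0 0 0"

```text
clock: 15.42
eef_pos: [0.4847, -0.0635, 0.2869]
tcp_rot: [0.21, 0.978, 0.0, 0.0]
force: [0.2, -0.0, -2.0]
gripper_width: 0.0173
finger_force: 55.0
```

```bash
python3 st.py; python3 pot.py t8 scene
```

```text
15.425 [ 0.4847 -0.0635  0.2869] theta 0.038883220630618165
red (272, 208) [10.4 11.2] [ 0.5808 -0.033   0.104 ] wing [ 0.5663 -0.0351] 20 len [0.0553 0.0041] ang -2.586 turn(yaw0) 0.63
blue (233, 204) [ 7.3 14.9] [0.5265 0.0666 0.104 ] wing [0.5263 0.0595] 26 len [0.0375 0.0085] ang 1.92 turn(yaw0) 0.836
yellow (225, 227) [13.2 18.4] [0.4424 0.0283 0.104 ] wing [0.4359 0.0233] 39 len [0.0405 0.0098] ang -2.71 turn(yaw0) 0.754
green (262, 233) [11.1 17.2] [ 0.4802 -0.0669  0.104 ] wing [ 0.4678 -0.078 ] 136 len [0.0413 0.0307] ang 2.386 turn(yaw0) 0.371
ctr [ 0.50747411 -0.0012493   0.104     ] 0.15128061274686522 0.1413156780794546 yaw -0.41693518612408714 -0.33357056133081686
15.475 [ 0.4847 -0.0633  0.2868] [2.094e-01 9.778e-01 1.000e-04 1.000e-04]
```

Blue is at about half way. Next is green.

move_arm --pt "0 -0.5 -20 0 0 0 0" --pt "0 0 -20 0 0 0 0" --pt "0 0 -10 0 0 0 0" --pt "0 0 -10 0 0 0 0" --pt "0 0 -5 0 0 0 0" --pt "0 0 0 0 0 0 0"

```text
clock: 16.23
eef_pos: [0.4845, -0.0644, 0.2217]
tcp_rot: [0.209, 0.978, 0.0, -0.0]
force: [-0.3, -0.8, -3.7]
gripper_width: 0.017
finger_force: 55.0
```

move_arm --pt "0 0 0 0 0 -0.17 0" --pt "0 0 0 0 0 -0.17 0" --pt "0 0 0 0 0 -0.18 0" --pt "0 0 0 0 0 -0.18 0" --pt "0 0 0 0 0 -0.18 0" --pt "0 0 0 0 0 0 0" --pt "0 0 0 0 0 0 0"

```text
clock: 17.1
eef_pos: [0.4846, -0.0644, 0.222]
tcp_rot: [0.605, 0.797, 0.0, 0.0]
force: [0.4, 0.4, -2.3]
gripper_width: 0.0172
finger_force: 55.0
```

move_arm --pt "0 0 0 0 0 0.14 0" --pt "0 0 20 0 0 0 0" --pt "0 0 45 0 0 0 0" --pt "31 13 0 0 0 0 0" --pt "31 13 0 0 0 0 0" --pt "31 14 0 0 0 0 0" --pt "0 0 0 0 0 0 0" --pt "0 0 0 0 0 0 0"

```text
clock: 18.1
eef_pos: [0.5771, -0.0246, 0.2866]
tcp_rot: [0.548, 0.836, -0.0, -0.0]
force: [0.2, -0.4, -3.2]
gripper_width: 0.0173
finger_force: 55.0
```

```bash
python3 st.py; python3 pot.py t9 scene; python3 -c "
from h import *
c,im=shot('wrist','w9'); i2=cv2.imread('pics/t9.png')
A=cv2.resize(i2[160:280,190:310],None,fx=3.2,fy=3.2); cv2.imwrite('pics/c9.png',np.hstack([im[:,50:450],A]))"
```

```text
18.1 [ 0.5771 -0.0246  0.2866] theta 0.7768494541580078
red (269, 208) [12.2 17.3] [ 0.5757 -0.0253  0.104 ] wing [ 0.5677 -0.0304] 36 len [0.0408 0.0103] ang -2.702 turn(yaw0) 0.746
blue (233, 204) [ 7.3 14.7] [0.5268 0.0664 0.104 ] wing [0.5262 0.0603] 25 len [0.0357 0.0084] ang 1.943 turn(yaw0) 0.814
yellow (225, 227) [13.2 18.4] [0.4424 0.0283 0.104 ] wing [0.4359 0.0233] 39 len [0.0405 0.0098] ang -2.71 turn(yaw0) 0.754
green (262, 234) [10.6 17.1] [ 0.4794 -0.0673  0.104 ] wing [ 0.4659 -0.0782] 121 len [0.0415 0.0271] ang 2.134 turn(yaw0) 0.623
ctr [0.50608201 0.00053096 0.104     ] 0.14368821419551187 0.14186490139112684 yaw -0.38246001936826174 -0.34078427242067144
18.15 [ 0.577  -0.0247  0.2868] [ 5.485e-01  8.362e-01 -2.000e-04 -1.000e-04]
```

View pics/c9.png

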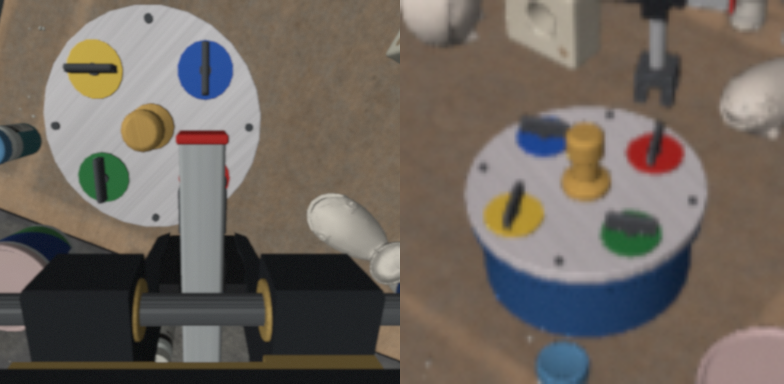

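The wrist view shows yellow, blue and green at half way. Their wings are lined up with the key at theta 0.777. I start the second pass with red.

move_arm --pt "1 0.5 -20 0 0 -0.01 0" --pt "0 0 -20 0 0 0 0" --pt "0 0 -10 0 0 0 0" --pt "0 0 -10 0 0 0 0" --pt "0 0 -5 0 0 0 0" --pt "0 0 0 0 0 0 0"

```text
clock: 18.95
eef_pos: [0.5785, -0.0239, 0.2218]
tcp_rot: [0.553, 0.833, -0.0, 0.0]
force: [-0.0, -0.5, -2.3]
gripper_width: 0.0169
finger_force: 55.0
```

move_arm --pt "0 0 0 0 0 -0.18 0" --pt "0 0 0 0 0 -0.18 0" --pt "0 0 0 0 0 -0.18 0" --pt "0 0 0 0 0 -0.18 0" --pt "0 0 0 0 0 -0.18 0" --pt "0 0 0 0 0 0 0" --pt "0 0 0 0 0 0 0"

```text
clock: 19.82
eef_pos: [0.5786, -0.0239, 0.222]
tcp_rot: [0.859, 0.511, 0.0, 0.0]
force: [0.1, 0.6, -2.9]
gripper_width: 0.0171
finger_force: 55.0
```

```bash
python3 st.py
```

```text
19.825 [ 0.5786 -0.0239  0.222 ] theta 1.6847060008302468
```

move_arm --pt "0 0 0 0 0 0.14 0" --pt "0 0 20 0 0 0 0" --pt "0 0 45 0 0 0 0" --pt "-26 10 0 0 0 0.15 0" --pt "-27 11 0 0 0 0.15 0" --pt "-27 11 0 0 0 0.15 0" --pt "-27 11 0 0 0 0.155 0" --pt "-27 11 0 0 0 0.155 0" --pt "0 0 0 0 0 0 0" --pt "0 0 0 0 0 0 0"

```text
clock: 21.08
eef_pos: [0.4451, 0.0298, 0.287]
tcp_rot: [0.553, 0.833, 0.0, 0.001]
force: [0.4, 0.2, -3.2]
gripper_width: 0.0173
finger_force: 55.0
```

```bash
python3 st.py; python3 pot.py ta scene
```

```text
21.075 [0.4451 0.0298 0.287 ] theta 0.7888349178109944
red (269, 208) [11.7 17.4] [ 0.5755 -0.0254  0.104 ] wing [ 0.5691 -0.0282] 68 len [0.0401 0.0196] ang 2.811 turn(yaw0) 1.517
blue (234, 205) [ 6.4 13. ] [0.5264 0.0623 0.104 ] wing [0.5168 0.0588] 35 len [0.0447 0.0193] ang 2.873 turn(yaw0) -0.116
yellow (225, 227) [13.2 18.4] [0.4424 0.0283 0.104 ] wing [0.4359 0.0233] 39 len [0.0405 0.0098] ang -2.71 turn(yaw0) 0.754
green (262, 233) [11.2 16.9] [ 0.4802 -0.0669  0.104 ] wing [ 0.4658 -0.0781] 122 len [0.0419 0.027 ] ang 2.143 turn(yaw0) 0.614
ctr [ 5.06135479e-01 -4.53506336e-04  1.04000000e-01] 0.14351273672871648 0.13722145044837267 yaw -0.3836361353646806 -0.3436213844585681
21.125 [0.4451 0.0298 0.2868] [5.533e-01 8.330e-01 1.000e-04 3.000e-04]
```

Red is tight at about 1.52. Next is yellow.

move_arm --pt "-0.5 0 -20 0 0 0 0" --pt "0 0 -20 0 0 0 0" --pt "0 0 -10 0 0 0 0" --pt "0 0 -10 0 0 0 0" --pt "0 0 -5 0 0 0 0" --pt "0 0 0 0 0 0 0"

```text
clock: 21.88
eef_pos: [0.4441, 0.0301, 0.2217]
tcp_rot: [0.553, 0.833, 0.0, -0.0]
force: [0.2, 1.0, -3.1]
gripper_width: 0.0173
finger_force: 55.0
```

move_arm --pt "0 0 0 0 0 -0.18 0" --pt "0 0 0 0 0 -0.18 0" --pt "0 0 0 0 0 -0.18 0" --pt "0 0 0 0 0 -0.18 0" --pt "0 0 0 0 0 -0.18 0" --pt "0 0 0 0 0 0 0" --pt "0 0 0 0 0 0 0"

```text
clock: 22.75
eef_pos: [0.4441, 0.0301, 0.222]
tcp_rot: [0.859, 0.511, 0.0, 0.0]
force: [-0.2, -0.4, -3.3]
gripper_width: 0.0171
finger_force: 55.0
```

move_arm --pt "0 0 0 0 0 0.14 0" --pt "0 0 20 0 0 0 0" --pt "0 0 45 0 0 0 0" --pt "18 8 0 0 0 0.15 0" --pt "19 8 0 0 0 0.15 0" --pt "19 8 0 0 0 0.15 0" --pt "19 8 0 0 0 0.155 0" --pt "19 8 0 0 0 0.155 0" --pt "0 0 0 0 0 0 0" --pt "0 0 0 0 0 0 0"

```text
clock: 24.0
eef_pos: [0.5375, 0.0699, 0.2867]
tcp_rot: [0.554, 0.833, -0.0, -0.0]
force: [0.1, -0.2, -2.5]
gripper_width: 0.017
finger_force: 55.0
```

```bash
python3 st.py; python3 pot.py tb scene
```

```text
24.0 [0.5375 0.0699 0.2867] theta 0.7897779907626021
red (269, 208) [11.8 17.4] [ 0.5754 -0.0254  0.104 ] wing [ 0.5691 -0.0282] 68 len [0.0401 0.0196] ang 2.811 turn(yaw0) 1.517
blue (233, 204) [ 7.3 14.9] [0.5265 0.0666 0.104 ] wing [0.5262 0.0603] 25 len [0.0357 0.0084] ang 1.943 turn(yaw0) 0.814
yellow (225, 227) [12.5 18.3] [0.4416 0.0274 0.104 ] wing [0.4347 0.0251] 56 len [0.0377 0.0155] ang 2.643 turn(yaw0) -1.457
green (262, 233) [11.1 16.9] [ 0.4801 -0.067   0.104 ] wing [ 0.4659 -0.0782] 121 len [0.0415 0.0271] ang 2.134 turn(yaw0) 0.623
ctr [5.05891321e-01 3.93043246e-04 1.04000000e-01] 0.14386750564817694 0.1413883595727165 yaw -0.37565987272717394 -0.3339579743594315
24.05 [0.5375 0.0699 0.2868] [ 5.536e-01  8.328e-01 -1.000e-04 -0.000e+00]
```

move_arm --pt "0.5 0 -20 0 0 0 0" --pt "0 0 -20 0 0 0 0" --pt "0 0 -10 0 0 0 0" --pt "0 0 -10 0 0 0 0" --pt "0 0 -5 0 0 0 0" --pt "0 0 0 0 0 0 0"

```text
clock: 24.8
eef_pos: [0.5385, 0.0701, 0.2218]
tcp_rot: [0.553, 0.833, 0.0, -0.0]
force: [-0.3, 0.4, -2.7]
gripper_width: 0.0172
finger_force: 55.0
```

move_arm --pt "0 0 0 0 0 -0.18 0" --pt "0 0 0 0 0 -0.18 0" --pt "0 0 0 0 0 -0.18 0" --pt "0 0 0 0 0 -0.18 0" --pt "0 0 0 0 0 -0.18 0" --pt "0 0 0 0 0 0 0" --pt "0 0 0 0 0 0 0"

```text
clock: 25.68
eef_pos: [0.5386, 0.0701, 0.222]
tcp_rot: [0.859, 0.511, 0.0, 0.0]
force: [-0.5, -0.0, -2.7]
gripper_width: 0.0174
finger_force: 55.0
```

move_arm --pt "0 0 0 0 0 0.14 0" --pt "0 0 20 0 0 0 0" --pt "0 0 45 0 0 0 0" --pt "-10 -26 0 0 0 0.15 0" --pt "-11 -27 0 0 0 0.15 0" --pt "-11 -27 0 0 0 0.15 0" --pt "-11 -27 0 0 0 0.155 0" --pt "-11 -27 0 0 0 0.155 0" --pt "0 0 0 0 0 0 0" --pt "0 0 0 0 0 0 0"

```text
clock: 26.92
eef_pos: [0.4847, -0.0635, 0.2869]
tcp_rot: [0.553, 0.833, 0.0, 0.0]
force: [0.1, -0.1, -3.0]
gripper_width: 0.0171
finger_force: 55.0
```

```bash
python3 st.py; python3 pot.py tc scene
```

```text
26.925 [ 0.4847 -0.0635  0.2869] theta 0.7888684846526854
red (273, 209) [ 6.8 12.4] [ 0.5767 -0.0378  0.104 ] wing [ 0.5633 -0.0374] 32 len [0.0523 0.0095] ang -3.043 turn(yaw0) 1.087
blue (234, 202) [11.6 15.3] [0.5347 0.0689 0.104 ] wing [0.5302 0.0604] 49 len [0.0437 0.0142] ang 1.179 turn(yaw0) -1.564
yellow (225, 227) [12.5 18.3] [0.4416 0.0274 0.104 ] wing [0.4347 0.0251] 56 len [0.0377 0.0155] ang 2.643 turn(yaw0) -1.457
green (262, 233) [11.2 16.9] [ 0.4802 -0.0669  0.104 ] wing [ 0.4657 -0.078 ] 123 len [0.042  0.0271] ang 2.159 turn(yaw0) 0.598
ctr [ 0.50827333 -0.00212745  0.104     ] 0.1500062059298237 0.14637977893896878 yaw -0.4496119465886693 -0.381753305498418
26.975 [ 0.4847 -0.0633  0.2868] [5.530e-01 8.332e-01 1.000e-04 1.000e-04]
```

Blue is tight. Next is green.

move_arm --pt "0 -0.5 -20 0 0 0 0" --pt "0 0 -20 0 0 0 0" --pt "0 0 -10 0 0 0 0" --pt "0 0 -10 0 0 0 0" --pt "0 0 -5 0 0 0 0" --pt "0 0 0 0 0 0 0"

```text
clock: 27.72
eef_pos: [0.4845, -0.0644, 0.2217]
tcp_rot: [0.553, 0.833, 0.0, -0.0]
force: [-0.5, -0.6, -3.6]
gripper_width: 0.0172
finger_force: 55.0
```

move_arm --pt "0 0 0 0 0 -0.18 0" --pt "0 0 0 0 0 -0.18 0" --pt "0 0 0 0 0 -0.18 0" --pt "0 0 0 0 0 -0.18 0" --pt "0 0 0 0 0 -0.18 0" --pt "0 0 0 0 0 0 0" --pt "0 0 0 0 0 0 0"

```text
clock: 28.6
eef_pos: [0.4845, -0.0644, 0.222]
tcp_rot: [0.859, 0.511, 0.0, 0.0]
force: [-0.6, 0.2, -2.7]
gripper_width: 0.0174
finger_force: 55.0
```

move_arm --pt "0 0 0 0 0 0.14 0" --pt "0 0 20 0 0 0 0" --pt "0 0 45 0 0 0 0" --pt "0 0 0 0 0 0 0"

```text
clock: 29.1
eef_pos: [0.4855, -0.0648, 0.2896]
tcp_rot: [0.822, 0.57, 0.002, 0.003]
force: [0.4, 0.2, -3.4]
gripper_width: 0.017
finger_force: 55.0
```

move_arm --pt "-4 45 0 0 0 0.16 0" --pt "-4 45 0 0 0 0.16 0" --pt "-4 46 0 0 0 0.16 0" --pt "-4 46 0 0 0 0.16 0" --pt "-4 46 0 0 0 0.165 0" --pt "-4 46 0 0 0 0.165 0" --pt "-4 46 0 0 0 0.165 0" --pt "-4 46 0 0 0 0.165 0" --pt "-4 46 0 0 0 0.165 0" --pt "0 0 0 0 0 0 0"

```text
clock: 30.35
eef_pos: [0.4475, 0.3497, 0.2849]
tcp_rot: [0.228, 0.974, -0.001, -0.001]
force: [-0.3, -0.2, -3.4]
gripper_width: 0.017
finger_force: 55.0
```

```bash
python3 st.py; python3 pot.py td scene; python3 - <<'E'
from h import *
c,im=shot('wrist','wd'); i3=optics.read_camera('top')[...,::-1]; i2=cv2.imread('pics/td.png')
f=lambda a:cv2.resize(a,(390,390),interpolation=2)
cv2.imwrite('pics/cd.png',np.hstack([f(i3[165:265,220:320]),f(i2[165:275,195:305])]))
E
```

```text
30.35 [0.4475 0.3497 0.2849] theta 0.07692496409816313
red (269, 208) [11.7 17.4] [ 0.5755 -0.0254  0.104 ] wing [ 0.5687 -0.0282] 69 len [0.041  0.0196] ang 2.822 turn(yaw0) 1.505
blue (234, 202) [11.6 15.5] [0.5347 0.0691 0.104 ] wing [0.5298 0.0604] 51 len [0.0431 0.0149] ang 1.166 turn(yaw0) -1.551
yellow (225, 227) [12.5 18.3] [0.4416 0.0274 0.104 ] wing [0.4346 0.0251] 59 len [0.0379 0.0164] ang 2.634 turn(yaw0) -1.448
green (262, 233) [12.3 17.5] [ 0.4816 -0.0654  0.104 ] wing [ 0.4701 -0.074 ] 181 len [0.0422 0.0393] ang 1.203 turn(yaw0) 1.553
ctr [0.50834389 0.00141719 0.104     ] 0.14399014339200256 0.14454607963498906 yaw -0.3753486085547096 -0.37613429253718655
30.4 [0.4479 0.3483 0.2852] [ 2.300e-01  9.732e-01 -8.000e-04 -8.000e-04]
```

View pics/cd.png

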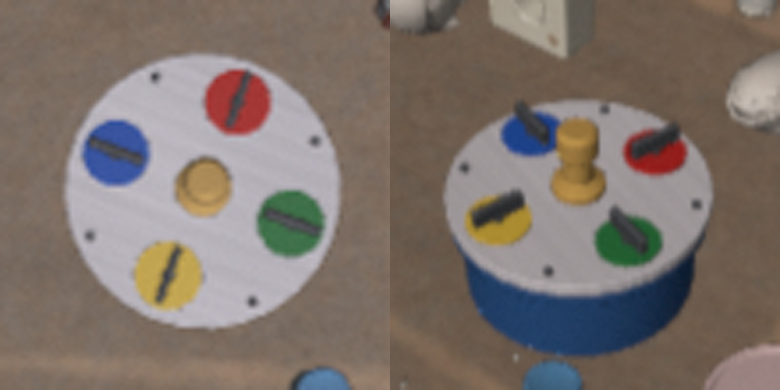

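The top crop shows all four wings pointing at the neck. I settle and then lower the key into the cradle.

move_arm --pt "0 0 0 0 0 0 0" --pt "0 0 0 0 0 0 0"

```text
clock: 30.75
eef_pos: [0.4487, 0.3469, 0.2868]
tcp_rot: [0.232, 0.973, 0.0, 0.0]
force: [0.4, -0.3, -2.7]
gripper_width: 0.0174
finger_force: 55.0
```

```bash
python3 st.py
```

```text
30.75 [0.4487 0.3469 0.2868] theta 0.08444099907417801
```

move_arm --pt "0 1 -40 0 0 0.009 0" --pt "0 0 -40 0 0 0 0" --pt "0 0 -40 0 0 0 0" --pt "0 0 -15 0 0 0 0" --pt "0 0 -8 0 0 0 0" --pt "0 0 -4 0 0 0 0" --pt "0 0 -2.5 0 0 0 0" --pt "0 0 0 0 0 0 0"

```text
clock: 31.75
eef_pos: [0.4486, 0.3487, 0.1377]
tcp_rot: [0.227, 0.974, 0.0, 0.0]
force: [-0.4, -0.0, -3.3]
gripper_width: 0.0172
finger_force: 55.0
```

move_arm --pt "0 0 -0.7 0 0 0 0" --pt "0 0 0 0 0 0 25" --pt "0 0 0 0 0 0 40" --pt "0 0 0 0 0 0 60" --pt "0 0 0 0 0 0 60" --pt "0 0 0 0 0 0 60" --pt "0 0 0 0 0 0 60"

```text
clock: 32.62
eef_pos: [0.4485, 0.3486, 0.1365]
tcp_rot: [0.227, 0.974, -0.0, -0.0]
force: [-0.6, -0.3, 0.1]
gripper_width: 0.06
finger_force: 0.0
```

move_arm --pt "0 0 10 0 0 0 60" --pt "0 0 30 0 0 0 60" --pt "0 0 45 0 0 0 60" --pt "0 0 45 0 0 0 60" --pt "0 0 45 0 0 0 60" --pt "0 0 0 0 0 0 60" --pt "0 0 0 0 0 0 60" --pt "0 0 0 0 0 0 60"

```text
clock: 33.62
eef_pos: [0.4482, 0.3485, 0.3104]
tcp_rot: [0.227, 0.974, -0.001, -0.001]
force: [0.3, 0.3, -0.5]
gripper_width: 0.0599
finger_force: 0.0
```

```bash
python3 - <<'E'
from h import *
c,im=shot("wrist","we"); cs,m=blobs(im,"red",(150,0,350,270),100)
for q in cs[:2]:
    M=cv2.moments(q); u,v=M["m10"]/M["m00"],M["m01"]/M["m00"]; print(round(u),round(v),ray(c,u,v,.143))
i2=optics.read_camera('scene')[...,::-1]
cv2.imwrite('pics/ce.png',np.hstack([im[60:270,150:360],cv2.resize(i2[150:225,110:185],(210,210))]))
E
```

```text
253 118 [0.39453796 0.37473787 0.143     ]
252 240 [0.50266165 0.32114932 0.143     ]
```

View pics/ce.png

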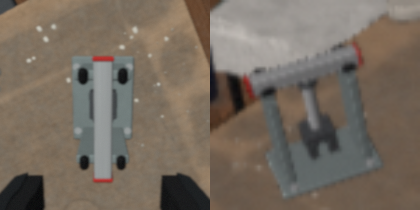

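The key is seated in both slots, with its ends at (253,118) and (252,240) px, within 1 mm of where it started. I hand in the job.

```bash
python3 -c "
from station import arm
print(arm.finish_job())"
```

```text
the job is handed in; nothing more can be done
None
```

I tightened all four screws in cross order over two passes, hung the key back in its cradle within about 1 mm of where it started, and handed the job in at about 34 s; the hand-in call gave no verdict.

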